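# Check the forming ball under the gauge and present it over the anvil

### The job

Take the ball tray by its orange fin to the gauge and slide it in, flat on the bench, until its steel ball sits right under the gauge's tip; keep it still there for about a second, then slide it back out at least 5 cm before you lift it. Carry it level, with the ball staying loose in its pocket, to the round anvil and finish while still holding it up by the fin, level and still, with the ball over the anvil's centre and the tray's underside about 8 cm above the anvil's face. Do not touch the gauge or the ball, and leave everything else on the bench alone.

Things in the scene. Friction and masses are not known exactly. Their poses are not given: they have to be found in the camera images.
- tray: loose aluminium tray, 180 mm long (x) by 72 mm wide (y), 0.42 kg; floor plate 8 mm thick, wall 4 mm thick all round, 16 mm tall. Orange upright fin (handle) at its middle: 50 mm along x, 14 mm along y, top 70 mm above the underside. Origin: centre of the underside; +x points to the ball's end, at the start within 30 degrees of straight away from the robot. A brass disc balances it
- tray_grip (a point): point inside the tray's fin at which to grip it: on the tray's middle, 55 mm above its underside, 15 mm below the fin's top; the fingers close along the tray's y; axes as the tray's
- pocket (a point): where the ball's centre is when it sits in its pocket: 65 mm along the tray's +x from the middle, 19 mm above the underside. The pocket is a round recess 20 mm across and only 3 mm deep, with red lines pointing to it; the ball rolls over its rim if the tray tips by some 35 degrees or is jerked
- ball_center (a point): centre of the loose steel forming ball, 28 mm diameter, 90 g, resting in the tray's pocket with about 1.5 mm of play; its top is 33 mm above the bench while the tray stands there
- gauge: fixed height gauge. Origin: on the bench straight below its tip; +x points from the tip to its column, within 15 degrees of away from the robot. Green foot 90 x 110 mm, near edge 100 mm beyond the tip; column 145 mm beyond it, 200 mm tall. Dark arm 14 mm wide, 85 to 100 mm above the bench, from the column to 8 mm past the tip, with a dial on it; a red dot on the arm's top lies above the tip
- gauge_tip (a point): lower end of the gauge's thin brass pointer, 41 mm above the bench: 8 mm above the top of the ball when the tray slides below it. The pointer widens to 14 mm at 62 mm above the bench
- anvil: round steel anvil fixed to the bench, 120 mm across, 70 mm tall; origin at the centre of its underside
- anvil_top (a point): centre of the anvil's flat upper face, 70 mm above the bench, marked by a small dark dot
- die: brass doming die, round, 44 mm across and 34 mm tall; origin at the centre of its underside; not part of the job
- punch: dark steel round punch standing upright, 30 mm across and 60 mm tall; origin at the centre of its underside; not part of the job
- hammer: hammer lying on the bench; origin under its middle; not part of the job
- wrench: steel spanner lying on the bench; origin under its middle; not part of the job
- can: round tin with a yellow band, 60 mm across and 85 mm tall; origin at the centre of its underside; not part of the job
- stake: small turned steel mushroom stake, 48 mm across and 70 mm tall; origin at the centre of its underside; not part of the job
- ball: the same ball as a body; its origin and axes turn as it rolls, so use ball_center for its place
Not all that is in view belongs to the job. What is shaped like the tray but blue or pink is not meant.

How it is judged:
By the outcome, as a careful person would: the job done as asked, in the order asked, and still so for the second after the job is handed in, while the arm keeps its last pose, push and grip.
It also fails if it takes over 67 s, if anything falls off the work surface, if the arm or the gripper's body presses on something with over 40 N, if the wrist force passes 120 N, or if a joint passes its speed limit or range.

### The arm

A 6-joint arm with a two-finger parallel gripper is mounted at the origin on the work surface. World frame = base frame: x ahead of the robot, y to its left, z up, the work surface at z = 0. Lengths are in m, angles in rad, forces in N, time in s.
With the tool pointing down it reaches from about 0.35 to 0.775 m from the base axis. Payload 7.3 kg.
Tool frame: the origin (TCP) lies between the finger pads, 19 mm behind the fingertips; this is the grasp point; z points along the fingers, y is the line along which they close (so a half turn about z gives the same grasp; the last joint's range is limited). The gripper opens to 92 mm and grips with 3 to 60 N. Pads are 19 mm wide; open, the fingers measure 130 mm over their backs; the gripper's body (75 mm by 190 mm) begins 47 mm behind the grasp point.
Start: joints at [-1.351, 0.342, 1.524, -0, 1.275, -0.146], TCP at [0.188, -0.49, 0.246] pointing down, gripper open.
Joint ranges: [-2.53, 2.53], [-0.77, 2.02], [0.04, 2.7], [-1, 4.14], [0.28, 2.66], [-3.11, 3.11]. Speed limits (rad/s): [2.57, 2.57, 3.14, 3.14, 3.14, 3.14].

### API

Orientations are given as a 3x3 rotation matrix whose columns are the frame's x, y, z axes.
In Python, from station import r gives the robot as it stands.
- The arm moves only by the tool play_rows, never from a script. Its argument "motion" is a list of rows, each an object with "translation": the shift along the world's x, y, z in m, a list of three; "angular": the turn, a rotation vector about the world's x, y, z in rad, a list of three; "hand": the closure, from -1 (fully open) to 1 (shut). In form: [{"translation": [dx, dy, dz], "angular": [rx, ry, rz], "hand": hand}, ...]. A call has 1 to 5 rows; each row shifts and turns the commanded pose from where the row before left it; what a row does not reach is not made up. A row lasts 1/10 s, in which the tool goes at most 50 mm and 8.59 degrees, less where a joint would pass 70% of its speed; a pose out of reach is approached as far as the arm can. A call is refused whole if a number of a shift passes 0.05 or a number of a turn 0.15, either way. A call with a gripper value outside its range is refused whole. The fingers move at their own pace and stop on an object; "force" is the grip in N (left out, the last holds). Time passes only in rows, so rows that do not move let the fingers close. It gives the time, the measured TCP pose, the force, the opening and the grip force at its end, in the units of the state.
- r.get_obs(): the state, without advancing time (a new reading comes with each control period).
- r.get_image(name): name is "side" or "top" or "wrist"; returns a dict with "pixels" (420x560x3 uint8, blue, green, red), "vertical_fov" (degrees; the focal length in pixels is half the picture's height over the tangent of half this angle, whatever the lens; pixels are square), "cx", "cy" (the principal point, pixels), "world_to_cam" (4x4, takes a point from world to camera coordinates); the wrist camera has in their place "mount" (4x4, takes a point from camera to tool coordinates, whose origin is the TCP and whose axes are the flange's). Camera axes: x right, y down, z forward; pixel columns grow to the right and rows downward; lengths in m; the calibration is good to about 2 mm. A picture is of the moment at which its call begins: read the wrist's pose just before it. There is no depth.
- r.close_job(): hands the job in; it is judged then, once.
The state is a dict: "clock": time; "joint_pos": joint angles; "qd": joint speeds; "effort": joint torques, N m; "position": TCP position; "ee_rot": TCP orientation; "force": force on the tool from outside, world axes, zero at the start; "torque": the same for the moment, N m; "finger_gap": opening from 0.0 (shut) to 1.0 (fully open); "finger_force": force on a finger pad.
Only numpy, scipy, OpenCV 4.12 (cv2) and the standard library are available. Lean on these libraries where they do the work, as an engineer would, in place of code of your own. Each camera call takes 0.05 s, during which the arm holds its last target. There are 200 camera calls.

## Working session

There is one attempt and no reset: what is moved stays moved. The work goes in short steps, Python scripts to look and compute and a tool call to move; the robot and the scene stay as the last step left them, time stands still between calls to the robot, and variables do not carry over. Pictures are saved under pics/ and viewed, at most 12 in all, crops included, and the job is handed in when it is done.

Besides the shell and the picture viewer there is one more tool, called after "Emit:" in YAML: its name, and indented under it one key for each argument. play_rows: Moves the arm, as the interface text tells. Its arguments: {"type":"object","properties":{"motion":{"type":"array","items":{"type":"object","properties":{"translation":{"type":"array","items":{"type":"number"}},"angular":{"type":"array","items":{"type":"number"}},"hand":{"type":"number"}}}},"force":{"type":"number"}},"required":["motion"]}

```bash
ls; mkdir -p pics
python3 - <<'E'
from station import r
import cv2, numpy as np
o=r.get_obs(); print({k:np.round(v,3).tolist() for k,v in o.items()})
for n in ("top","side"):
    d=r.get_image(n); cv2.imwrite(f"pics/{n}0.png",d["pixels"]); print(n,d["vertical_fov"],d["cx"],d["cy"],np.round(d["world_to_cam"],4).tolist(), [k for k in d])
d=r.get_image("wrist");print(d["vertical_fov"],d["cx"],d["cy"],np.round(d["mount"],4).tolist())
E
```

```text
pics
{'clock': 0.0, 'joint_pos': [-1.351, 0.343, 1.525, -0.0, 1.275, -0.146], 'qd': [-0.0, 0.0, -0.001, 0.001, -0.001, -0.001], 'effort': [-0.002, -43.125, -24.422, 0.072, 0.056, -0.0], 'position': [0.188, -0.49, 0.245], 'ee_rot': [[0.934, 0.358, -0.0], [0.358, -0.934, 0.002], [0.0, -0.002, -1.0]], 'force': [-0.706, -0.035, -0.559], 'torque': [-0.019, 0.015, 0.019], 'finger_force': 0.0, 'finger_gap': 1.0}
top 50.56685975737638 286.06990651799333 215.6792875775288 [[0.0059, -0.9997, -0.0251, 0.0118], [-0.9956, -0.0035, -0.0935, 0.5018], [0.0934, 0.0255, -0.9953, 1.1627], [0.0, 0.0, 0.0, 1.0]] ['pixels', 'vertical_fov', 'cx', 'cy', 'world_to_cam']
side 47.16025377038725 276.8635388593458 216.3674462218641 [[-0.7846, -0.6199, -0.0139, 0.3801], [-0.4499, 0.5846, -0.6751, 0.2659], [0.4266, -0.5235, -0.7376, 1.3821], [0.0, 0.0, 0.0, 1.0]] ['pixels', 'vertical_fov', 'cx', 'cy', 'world_to_cam']
58.385894248287514 277.49928796259326 213.23071800391085 [[0.0001, -0.9561, -0.2929, 0.0778], [1.0, -0.0001, 0.0008, -0.0003], [-0.0008, -0.2929, 0.9561, -0.1396], [0.0, 0.0, 0.0, 1.0]]
```

View pics/top0.png

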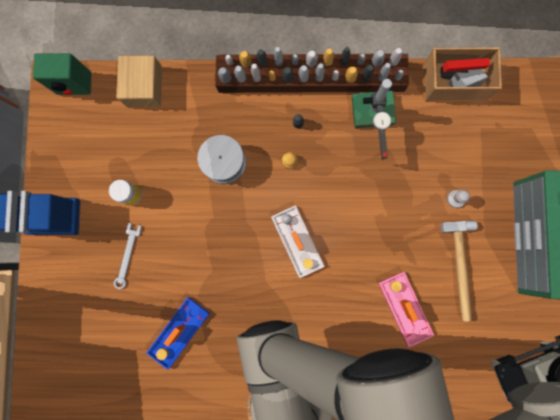

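View pics/side0.png

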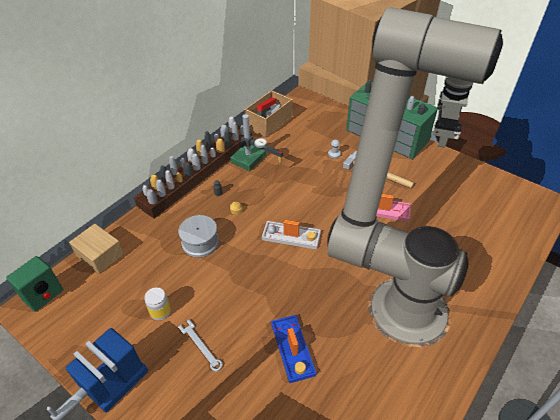

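The top view shows the aluminium tray at about (298,242), the gauge with its red dot near (384,156), and the anvil at about (221,158). The side view has the tray at (291,234), the gauge near (265,150) and the anvil at (198,230). I'll enlarge these areas.

Run:
```python
import cv2, numpy as np
t=cv2.imread("pics/top0.png"); s=cv2.imread("pics/side0.png")
def c(im,x,y,w=100,h=75):
    z=cv2.resize(im[y:y+h,x:x+w],None,fx=4,fy=4,interpolation=cv2.INTER_CUBIC)
    for i in range(0,w,10):
        cv2.putText(z,str(x+i),(i*4,8),0,.3,(0,255,255),1); cv2.line(z,(i*4,10),(i*4,14),(0,255,255),1)
    for i in range(0,h,10):
        cv2.putText(z,str(y+i),(2,i*4+3),0,.3,(255,255,0),1)
    return z
cv2.imwrite("pics/comp1.png",np.vstack([np.hstack([c(t,250,203),c(t,340,90)]),np.hstack([c(s,240,200),c(s,220,105)])]))
```

```text
(no output)
```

View pics/comp1.png

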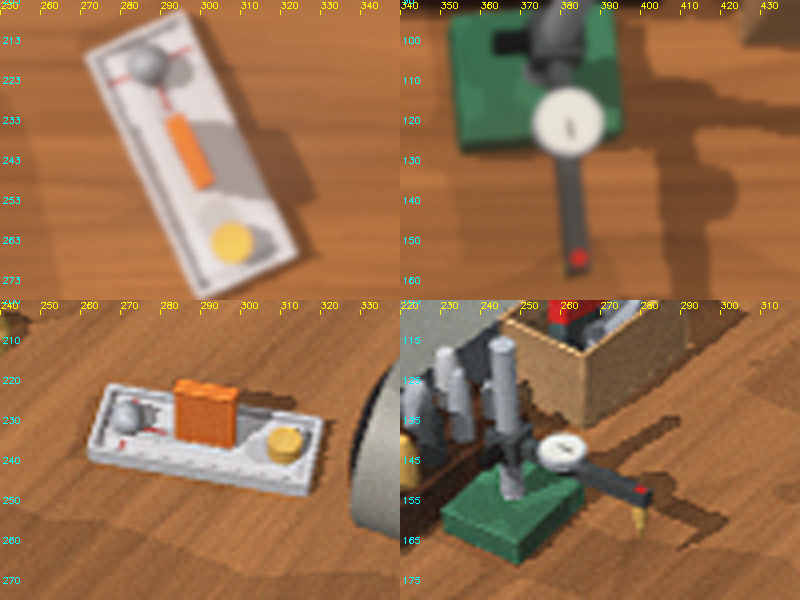

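The crops give these positions:

| Feature | Top view | Side view |
|---|---|---|
| Ball | (287,219.3) | (271.8,229.3) |
| Fin top centre | (297.3,241) | (292,221.3) |
| Red dot | (384.8,154.5) | (280.3,152.5) |
| Pointer tip | – | (280.2,164) |

```bash
cat > h.py <<'E'
from station import r
import cv2, numpy as np
def cam(d,T=None):
    f=210/np.tan(np.radians(d["vertical_fov"]/2)); K=np.array([[f,0,d["cx"]],[0,f,d["cy"]],[0,0,1]])
    W=d["world_to_cam"] if T is None else T
    return K,np.array(W)
def ray(c,p):
    K,W=c; v=W[:3,:3].T@np.linalg.inv(K)@[*p,1]; return -W[:3,:3].T@W[:3,3], v
def atz(c,p,z):
    o,v=ray(c,p); return (o+v*(z-o[2])/v[2])
def tri(*cp):
    A=[];b=[]
    for c,p in cp:
        o,v=ray(c,p); v/=np.linalg.norm(v); P=np.eye(3)-np.outer(v,v); A.append(P); b.append(P@o)
    return np.linalg.lstsq(np.vstack(A),np.hstack(b),rcond=None)[0]
def wcam():
    o=r.get_obs(); d=r.get_image("wrist"); T=np.eye(4); T[:3,:3]=o["ee_rot"]; T[:3,3]=o["position"]
    return cam(d,np.linalg.inv(T@np.array(d["mount"]))), d["pixels"]
def proj(c,X):
    K,W=c; q=K@(W[:3,:3]@np.array(X)+W[:3,3]); return q[:2]/q[2]
E
cat > m.py <<'E'
from h import *
t=cam(r.get_image("top")); s=cam(r.get_image("side")); np.set_printoptions(precision=4,suppress=True)
for n,a,b,z in (("ball",(287,219.25),(271.75,229.25),.019),("fin",(297.25,241.1),(292,221.3),.07),("dot",(384.75,154.5),(280.25,152.5),.1)):
    print(n,tri((t,a),(s,b)),atz(t,a,z),atz(s,b,z))
print("tip side",atz(s,(280.25,164),.041))
C=[atz(t,(250+x/4,203+y/4),.016) for x,y in ((85,58),(183,10),(298,252),(197,300))]
print("corners",np.array(C),np.mean(C,0))
print("brass",atz(t,(307.75,263.5),.016), "dial",atz(t,(340+169/4,90+122/4),.105),"anvil",atz(t,(220,157),.07),atz(s,(198,227),.07))
for n,p in (("punch",(298,121)),("die",(290,160)),("can",(120,190)),("stake",(458,198))):print(n,atz(t,p,.04))
E
python3 m.py
```

```text
ball [0.4941 0.0126 0.0127] [0.4926 0.0118 0.019 ] [0.4916 0.0174 0.019 ]
fin [ 0.4332 -0.0154  0.0685] [ 0.4324 -0.0159  0.07  ] [ 0.4331 -0.0139  0.07  ]
dot [ 0.6527 -0.2362  0.0917] [ 0.65   -0.2351  0.1   ] [ 0.6474 -0.2279  0.1   ]
tip side [ 0.6514 -0.2321  0.041 ]
corners [[ 0.4974  0.0542  0.016 ]
 [ 0.5301 -0.0115  0.016 ]
 [ 0.3688 -0.0883  0.016 ]
 [ 0.3368 -0.0215  0.016 ]] [ 0.4333 -0.0168  0.016 ]
brass [ 0.3751 -0.044   0.016 ] dial [ 0.736  -0.2291  0.105 ] anvil [0.6504 0.1861 0.07  ] [0.6526 0.1854 0.07  ]
punch [ 0.7555 -0.0167  0.04  ]
die [0.6491 0.0042 0.04  ]
can [0.5675 0.4579 0.04  ]
stake [ 0.5482 -0.4358  0.04  ]
```

Emit:
play_rows:
  motion:
    - {"translation": [0.036, 0.024, 0.006], "angular": [0, 0, -0.03], "hand": -1}
    - {"translation": [0.036, 0.024, 0.006], "angular": [0, 0, -0.03], "hand": -1}
    - {"translation": [0.036, 0.024, 0.006], "angular": [0, 0, -0.03], "hand": -1}
    - {"translation": [0.036, 0.024, 0.006], "angular": [0, 0, -0.03], "hand": -1}
    - {"translation": [0.036, 0.024, 0.006], "angular": [0, 0, -0.03], "hand": -1}

```text
clock: 0.75
position: [0.369, -0.3691, 0.2758]
ee_rot: [[0.977, 0.213, 0.0], [0.213, -0.977, -0.0], [-0.0, 0.0, -1.0]]
force: [0.1, -1.1, -0.4]
finger_gap: 1.001
finger_force: 0.0
```

Emit:
play_rows:
  motion:
    - {"translation": [0.036, 0.024, 0.006], "angular": [0, 0, -0.03], "hand": -1}
    - {"translation": [0.036, 0.024, 0.006], "angular": [0, 0, -0.03], "hand": -1}
    - {"translation": [0.036, 0.024, 0.006], "angular": [0, 0, -0.03], "hand": -1}
    - {"translation": [0.036, 0.024, 0.006], "angular": [0, 0, -0.03], "hand": -1}
    - {"translation": [0, 0, 0], "angular": [0, 0, 0], "hand": -1}

```text
clock: 1.25
position: [0.5154, -0.2711, 0.2998]
ee_rot: [[0.995, 0.1, 0.002], [0.1, -0.995, 0.0], [0.002, -0.0, -1.0]]
force: [0.1, -0.1, -1.0]
finger_gap: 1.0
finger_force: 0.0
```

Emit:
play_rows:
  motion:
    - {"translation": [0, 0, 0], "angular": [0, 0, 0], "hand": -1}
    - {"translation": [0, 0, 0], "angular": [0, 0, 0], "hand": -1}

```text
clock: 1.45
position: [0.511, -0.2747, 0.2992]
ee_rot: [[0.995, 0.095, -0.001], [0.095, -0.995, 0.0], [-0.001, -0.0, -1.0]]
force: [-0.2, 0.7, -0.4]
finger_gap: 0.999
finger_force: 0.0
```

Run:
```python
from h import *
import pickle
c,im=wcam(); cv2.imwrite("pics/w1.png",im); pickle.dump(c,open("w1.pkl","wb"))
print(r.get_obs()["position"],r.get_obs()["ee_rot"])
```

```text
[ 0.51082387 -0.27502648  0.29928319] [[ 9.95527895e-01  9.44643601e-02 -8.34148283e-04]
 [ 9.44644837e-02 -9.95528226e-01  1.09933472e-04]
 [-8.20033365e-04 -1.88239225e-04 -9.99999646e-01]]
```

Emit:
play_rows:
  motion:
    - {"translation": [0, 0.04, 0], "angular": [0, 0, 0], "hand": -1}
    - {"translation": [0, 0.04, 0], "angular": [0, 0, 0], "hand": -1}
    - {"translation": [0, 0.04, 0], "angular": [0, 0, 0], "hand": -1}
    - {"translation": [0, 0, 0], "angular": [0, 0, 0], "hand": -1}
    - {"translation": [0, 0, 0], "angular": [0, 0, 0], "hand": -1}

```text
clock: 2.0
position: [0.5113, -0.1547, 0.2999]
ee_rot: [[0.995, 0.096, 0.0], [0.096, -0.995, -0.001], [0.0, 0.001, -1.0]]
force: [-0.7, 0.3, -0.0]
finger_gap: 0.997
finger_force: 0.0
```

Emit:
play_rows:
  motion:
    - {"translation": [0, 0, 0], "angular": [0, 0, 0], "hand": -1}

```text
clock: 2.1
position: [0.5115, -0.1557, 0.2996]
ee_rot: [[0.996, 0.094, 0.0], [0.094, -0.996, -0.001], [-0.0, 0.001, -1.0]]
force: [-0.5, 0.6, -1.4]
finger_gap: 1.0
finger_force: 0.0
```

Run:
```python
from h import *
import pickle
c,im=wcam(); cv2.imwrite("pics/w2.png",im); pickle.dump(c,open("w2.pkl","wb"))
print(r.get_obs()["position"])
c1=pickle.load(open("w1.pkl","rb")); i1=cv2.imread("pics/w1.png")
for k in (c1,c): print(proj(k,[.651,-.234,.041]),proj(k,[.651,-.234,.1]))
cv2.imwrite("pics/w12.png",np.hstack([cv2.resize(i1,(400,300)),cv2.resize(im,(400,300))]))
```

```text
[ 0.51154252 -0.15577754  0.29945742]
[248.68867967  26.6386488 ] [243.40917122  13.46655636]
[370.51341069  40.3531792 ] [387.62806691  29.78489803]
```

View pics/w12.png

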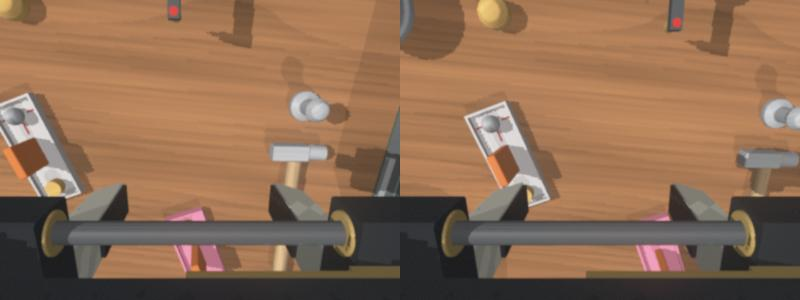

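The wrist views show the gauge's red dot at (243.6,15.4) and (387,31) in full-frame pixels, matching the estimate within about 2 px. I'll refine it with all four views.

```bash
cat > m2.py <<'E'
from h import *
import pickle
np.set_printoptions(precision=4,suppress=True)
def red(im,p,w=9):
    x,y=map(int,p); x0=max(x-w,0);y0=max(y-w,0); s=im[y0:y+w,x0:x+w].astype(float); m=(s[...,2]-s[...,1]-60).clip(0)*(s[...,1]<90)
    Y,X=np.indices(m.shape); return np.array([x0+(X*m).sum()/m.sum(),y0+(Y*m).sum()/m.sum()])
c1,c2=[pickle.load(open(f"w{i}.pkl","rb")) for i in (1,2)]
t=cam(r.get_image("top")); s=cam(r.get_image("side"))
P=[(c,red(cv2.imread(f"pics/{f}.png"),p)) for c,f,p in ((c1,"w1",(243.6,15.4)),(c2,"w2",(387,31)),(t,"top0",(384.7,154.5)),(s,"side0",(280,152.5)))]
print([p for _,p in P]); print("w",tri(*P[:2]),"ts",tri(*P[2:]),"all",tri(*P))
for c,p in P: print(atz(c,p,.1))
d=tri((t,(382.25,120.5)),(s,(260.5,142.75)));print("dial",d)
a=atz(t,(340+568-400>>2,90),.1) if 0 else atz(t,(340+168/4,90+160/4),.1); b=atz(t,(384.75,154.5),.1); print("arm yaw",np.degrees(np.arctan2(*(a-b)[1::-1])))
E
python3 m2.py
```

```text
[array([242.4312,  14.8019]), array([387.0753,  31.1565]), array([384.3952, 153.9578]), array([279.7619, 151.8878])]
w [ 0.6497 -0.2334  0.1013] ts [ 0.6534 -0.2345  0.0952] all [ 0.6514 -0.2335  0.0975]
[ 0.65   -0.2333  0.1   ]
[ 0.6499 -0.2337  0.1   ]
[ 0.6513 -0.2342  0.1   ]
[ 0.6509 -0.2295  0.1   ]
dial [ 0.7391 -0.2301  0.0975]
arm yaw 5.424059409284449
```

Emit:
play_rows:
  motion:
    - {"translation": [-0.02, 0.035, -0.02], "angular": [0, 0, 0.087], "hand": -1}
    - {"translation": [-0.02, 0.035, -0.02], "angular": [0, 0, 0.087], "hand": -1}
    - {"translation": [-0.02, 0.035, -0.02], "angular": [0, 0, 0.087], "hand": -1}
    - {"translation": [-0.02, 0.035, -0.02], "angular": [0, 0, 0.087], "hand": -1}
    - {"translation": [0, 0, 0], "angular": [0, 0, 0], "hand": -1}

```text
clock: 2.75
position: [0.4277, -0.0115, 0.2171]
ee_rot: [[0.901, 0.433, -0.007], [0.433, -0.901, 0.002], [-0.006, -0.005, -1.0]]
force: [-0.5, -0.2, 0.4]
finger_gap: 1.0
finger_force: 0.0
```

Emit:
play_rows:
  motion:
    - {"translation": [0, 0, 0], "angular": [0, 0, 0], "hand": -1}
    - {"translation": [0, 0, 0], "angular": [0, 0, 0], "hand": -1}

```text
clock: 2.95
position: [0.4331, -0.0154, 0.2202]
ee_rot: [[0.904, 0.428, 0.002], [0.428, -0.904, -0.001], [0.001, 0.002, -1.0]]
force: [0.1, -0.4, -0.1]
finger_gap: 1.002
finger_force: 0.0
```

Run:
```python
from h import *
import pickle
c,im=wcam(); cv2.imwrite("pics/w3.png",im); pickle.dump(c,open("w3.pkl","wb"))
print(r.get_obs()["position"],proj(c,[.492,.0118,.019]),proj(c,[.433,-.016,.07]))
c2=pickle.load(open("w2.pkl","rb")); i2=cv2.imread("pics/w2.png");print(proj(c2,[.492,.0118,.019]),proj(c2,[.433,-.016,.07]))
cv2.imwrite("pics/w23.png",np.hstack([cv2.resize(i2[130:300,80:230],(450,510),interpolation=cv2.INTER_CUBIC),cv2.resize(im[:,140:430],(350,507))[:510] if 0 else cv2.copyMakeBorder(cv2.resize(im[:,140:430],(348,504)),0,6,0,0,0)]))
```

```text
[ 0.43305477 -0.01544168  0.22019027] [277.99810684 113.8352424 ] [278.04573004 200.73666644]
[127.88189753 173.43579972] [137.36864355 240.41916352]
```

View pics/w23.png

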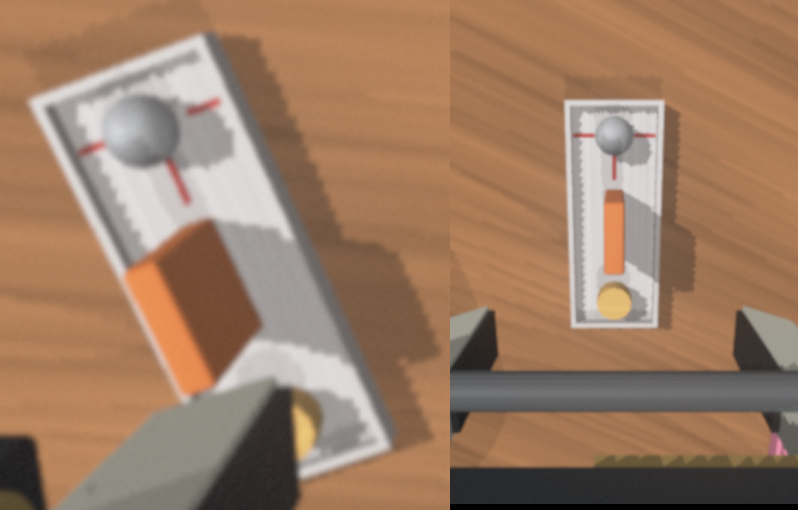

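The wrist view shows the tray lined up with the gripper: the fin top is at about (276.7,198) and the ball at (276.7,112.5), within about 2 px of prediction. I'll descend and grip.

Emit:
play_rows:
  motion:
    - {"translation": [0.001, 0.001, -0.04], "angular": [0, 0, 0], "hand": -1}
    - {"translation": [0, 0, -0.04], "angular": [0, 0, 0], "hand": -1}
    - {"translation": [0, 0, -0.04], "angular": [0, 0, 0], "hand": -1}
    - {"translation": [0, 0, -0.03], "angular": [0, 0, 0], "hand": -1}
    - {"translation": [0, 0, -0.015], "angular": [0, 0, 0], "hand": -1}

```text
clock: 3.5
position: [0.4326, -0.0142, 0.0524]
ee_rot: [[0.904, 0.427, -0.002], [0.427, -0.904, 0.0], [-0.002, -0.001, -1.0]]
force: [1.0, -0.2, -0.1]
finger_gap: 0.997
finger_force: 0.0
```

Emit:
play_rows:
  motion:
    - {"translation": [0, 0, 0], "angular": [0, 0, 0], "hand": -1}
    - {"translation": [0, 0, 0], "angular": [0, 0, 0], "hand": -1}
    - {"translation": [0, 0, 0], "angular": [0, 0, 0], "hand": -1}

```text
clock: 3.8
position: [0.434, -0.0139, 0.0556]
ee_rot: [[0.903, 0.429, 0.002], [0.429, -0.903, -0.001], [0.002, 0.002, -1.0]]
force: [-0.1, 0.6, -0.2]
finger_gap: 1.002
finger_force: 0.0
```

Run:
```python
from h import *
o=r.get_obs();print(o["position"],o["ee_rot"],o["force"])
```

```text
[ 0.43397693 -0.01387275  0.05559088] [[ 9.03435484e-01  4.28716854e-01  2.48714411e-03]
 [ 4.28719539e-01 -9.03437403e-01 -6.44425065e-04]
 [ 1.97070313e-03  1.64848375e-03 -9.99996699e-01]] [-0.10399864  0.56884991 -0.18269906]
```

Emit:
play_rows:
  motion:
    - {"translation": [0, 0, 0], "angular": [0, 0, 0], "hand": 1}
    - {"translation": [0, 0, 0], "angular": [0, 0, 0], "hand": 1}
    - {"translation": [0, 0, 0], "angular": [0, 0, 0], "hand": 1}
    - {"translation": [0, 0, 0], "angular": [0, 0, 0], "hand": 1}
    - {"translation": [0, 0, 0], "angular": [0, 0, 0], "hand": 1}
  force: 10

```text
clock: 4.3
position: [0.4328, -0.0132, 0.0546]
ee_rot: [[0.903, 0.429, 0.0], [0.429, -0.903, -0.0], [0.0, 0.0, -1.0]]
force: [-0.4, 0.3, 0.3]
finger_gap: 0.613
finger_force: 0.0
```

Emit:
play_rows:
  motion:
    - {"translation": [0, 0, 0], "angular": [0, 0, 0], "hand": 1}
    - {"translation": [0, 0, 0], "angular": [0, 0, 0], "hand": 1}
    - {"translation": [0, 0, 0], "angular": [0, 0, 0], "hand": 1}
    - {"translation": [0, 0, 0], "angular": [0, 0, 0], "hand": 1}
    - {"translation": [0, 0, 0], "angular": [0, 0, 0], "hand": 1}
  force: 40

```text
clock: 4.8
position: [0.4328, -0.0133, 0.0545]
ee_rot: [[0.903, 0.429, 0.0], [0.429, -0.903, -0.0], [0.0, 0.0, -1.0]]
force: [0.6, -4.3, 3.0]
finger_gap: 0.175
finger_force: 3.9
```

Run:
```python
from h import *
import pickle
np.set_printoptions(precision=4,suppress=True)
o=r.get_obs();p=o["position"];x=o["ee_rot"][:,0];print(p,np.arctan2(x[1],x[0]),o["finger_force"],o["finger_gap"],o["force"])
c,im=wcam(); pickle.dump(c,open("w4.pkl","wb")); cv2.imwrite("pics/w4.png",im)
b=p+.065*x; b[2]=.019; print("nominal ball",b,proj(c,b))
```

```text
[ 0.4328 -0.0133  0.0545] 0.4439042050910327 3.933417946100235 0.17521743984759297 [ 0.5712 -4.3105  2.9653]
nominal ball [0.4915 0.0146 0.019 ] [277.9809 127.5529]
```

View pics/w4.png

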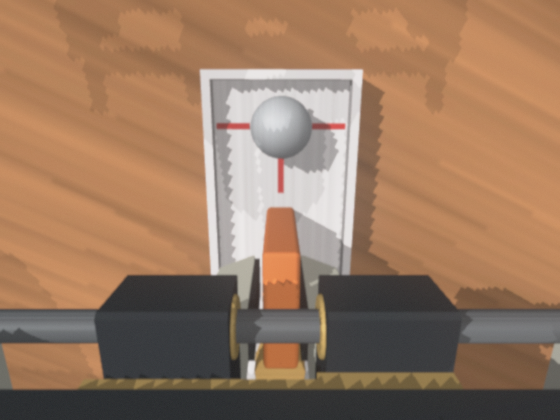

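The ball sits in its pocket at (281,127), with 278,127.6 expected. The fingers haven't quite closed on the fin yet.

Emit:
play_rows:
  motion:
    - {"translation": [0, 0, 0], "angular": [0, 0, 0], "hand": 1}
    - {"translation": [0, 0, 0], "angular": [0, 0, 0], "hand": 1}
    - {"translation": [0, 0, 0], "angular": [0, 0, 0], "hand": 1}
    - {"translation": [0, 0, 0], "angular": [0, 0, 0], "hand": 1}
    - {"translation": [0, 0, 0], "angular": [0, 0, 0], "hand": 1}
  force: 40

```text
clock: 5.35
position: [0.4331, -0.0134, 0.0546]
ee_rot: [[0.903, 0.429, 0.001], [0.429, -0.903, -0.0], [0.0, 0.0, -1.0]]
force: [1.1, -2.6, -1.1]
finger_gap: 0.149
finger_force: 40.0
```

```bash
cat > ball.py <<'E'
from h import *
np.set_printoptions(precision=4,suppress=True)
def look(n):
    o=r.get_obs();p=o["position"].copy() if hasattr(o["position"],"copy") else np.array(o["position"]);R=np.array(o["ee_rot"]);x=R[:,0]
    c,im=wcam(); cv2.imwrite(f"pics/{n}.png",im)
    print(p,"yaw",np.arctan2(x[1],x[0]),"z",R[:,2],"gf",o["finger_force"],"gap",o["finger_gap"],"F",o["force"],"t",o["clock"])
    zb=p[2]-.055+.019
    n_=p+.065*x; n_[2]=zb; g=proj(c,n_).astype(int)
    k=cv2.HoughCircles(cv2.medianBlur(cv2.cvtColor(im,6)[g[1]-60:g[1]+60,g[0]-60:g[0]+60],3),cv2.HOUGH_GRADIENT,1,50,param1=80,param2=12,minRadius=22,maxRadius=40)
    if k is not None:
        q=k[0,0,:2]+g-60; b=atz(c,q,zb); print("circle",q,k[0,0,2],"nominal px",proj(c,n_),"ball",b,"nominal",n_,"tool dx,dy",R.T@(b-p))
    return c,im
E
python3 -c "
from ball import *
look('w5')"
```

```text
[ 0.4331 -0.0134  0.0546] yaw 0.44375899149125053 z [ 0.0006 -0.0003 -1.    ] gf 39.99970257282257 gap 0.14872691692258963 F [ 1.1038 -2.5724 -1.0749] t 5.35
circle [278.5 126.5] 31.2 nominal px [277.9565 127.5035] ball [0.4923 0.0145 0.0186] nominal [0.4918 0.0145 0.0186] tool dx,dy [0.0654 0.0002 0.036 ]
```

The grip is firm and the ball is at its nominal spot. Next I slide the tray along the bench to a point 10 cm short of the gauge, turning it to the gauge's axis.

Emit:
play_rows:
  motion:
    - {"translation": [0.0013, -0.006, 0], "angular": [0, 0, -0.0097], "hand": 1}
    - {"translation": [0.0027, -0.012, 0], "angular": [0, 0, -0.0193], "hand": 1}
    - {"translation": [0.004, -0.018, 0], "angular": [0, 0, -0.029], "hand": 1}
    - {"translation": [0.0045, -0.02, 0], "angular": [0, 0, -0.0322], "hand": 1}
    - {"translation": [0.0045, -0.02, 0], "angular": [0, 0, -0.0322], "hand": 1}

```text
clock: 5.9
position: [0.449, -0.0886, 0.0547]
ee_rot: [[0.949, 0.315, -0.002], [0.315, -0.949, 0.002], [-0.001, -0.003, -1.0]]
force: [-1.6, 6.4, 5.6]
finger_gap: 0.152
finger_force: 40.0
```

Emit:
play_rows:
  motion:
    - {"translation": [0.0045, -0.02, 0], "angular": [0, 0, -0.0322], "hand": 1}
    - {"translation": [0.0045, -0.02, 0], "angular": [0, 0, -0.0322], "hand": 1}
    - {"translation": [0.0045, -0.02, 0], "angular": [0, 0, -0.0322], "hand": 1}
    - {"translation": [0.0045, -0.02, 0], "angular": [0, 0, -0.0322], "hand": 1}
    - {"translation": [0.0045, -0.02, 0], "angular": [0, 0, -0.0322], "hand": 1}

```text
clock: 6.4
position: [0.4715, -0.1883, 0.0547]
ee_rot: [[0.987, 0.158, -0.002], [0.158, -0.987, 0.003], [-0.002, -0.003, -1.0]]
force: [-0.8, 6.4, 6.3]
finger_gap: 0.153
finger_force: 40.0
```

Emit:
play_rows:
  motion:
    - {"translation": [0.0045, -0.02, 0], "angular": [0, 0, -0.0322], "hand": 1}
    - {"translation": [0.004, -0.018, 0], "angular": [0, 0, -0.029], "hand": 1}
    - {"translation": [0.0027, -0.012, 0], "angular": [0, 0, -0.0193], "hand": 1}
    - {"translation": [0.0013, -0.006, 0], "angular": [0, 0, -0.0097], "hand": 1}
    - {"translation": [0, 0, 0], "angular": [0, 0, 0], "hand": 1}

```text
clock: 6.9
position: [0.4845, -0.2453, 0.0546]
ee_rot: [[0.998, 0.069, -0.001], [0.069, -0.998, 0.001], [-0.001, -0.001, -1.0]]
force: [-1.7, 1.1, 2.7]
finger_gap: 0.149
finger_force: 40.0
```

Emit:
play_rows:
  motion:
    - {"translation": [0, 0, 0], "angular": [0, 0, 0], "hand": 1}
    - {"translation": [0, 0, 0], "angular": [0, 0, 0], "hand": 1}

```text
clock: 7.1
position: [0.4845, -0.2453, 0.0546]
ee_rot: [[0.998, 0.07, -0.0], [0.07, -0.998, -0.0], [-0.0, 0.0, -1.0]]
force: [-2.4, -1.6, 4.4]
finger_gap: 0.149
finger_force: 40.0
```

```bash
python3 -c "
from ball import *
from m2 import red
c,im=look('w6')
print(proj(c,[.65,-.2338,.1]),proj(c,[.65,-.2338,.041]))
o=r.get_obs()
cv2.imwrite('pics/t6.png',np.hstack([cv2.resize(im,(400,300)),cv2.resize(r.get_image('side')['pixels'][90:240,190:390],(400,300))]))"
```

```text
[array([242.4312,  14.8019]), array([387.0753,  31.1565]), array([384.3952, 153.9578]), array([279.7619, 151.8878])]
w [ 0.6497 -0.2334  0.1013] ts [ 0.6534 -0.2345  0.0952] all [ 0.6514 -0.2335  0.0975]
[ 0.65   -0.2333  0.1   ]
[ 0.6499 -0.2337  0.1   ]
[ 0.6513 -0.2342  0.1   ]
[ 0.6509 -0.2295  0.1   ]
dial [ 0.7391 -0.2301  0.0975]
arm yaw 5.424059409284449
[ 0.4845 -0.2453  0.0546] yaw 0.07032914525690218 z [-0.0004 -0.0003 -1.    ] gf 40.00330567359924 gap 0.1486612573789884 F [-3.4383 -1.7297  4.2914] t 7.2
circle [279.5 127.5] 30.4 nominal px [276.7567 127.487 ] ball [ 0.5495 -0.242   0.0186] nominal [ 0.5494 -0.2408  0.0186] tool dx,dy [0.065  0.0012 0.036 ]
[ 276.934 -440.505] [ 276.9651 -188.7172]
```

View pics/t6.png

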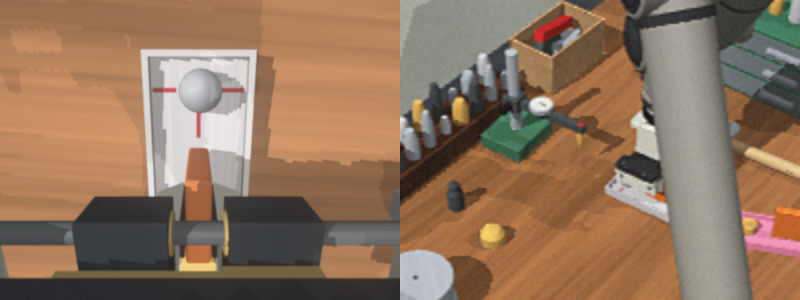

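The ball is still in its pocket at (200,90) in the left half, and the path to the gauge is clear. I'll slide in 8 cm, then check.

Emit:
play_rows:
  motion:
    - {"translation": [0.004, 0.0003, 0], "angular": [0, 0, 0], "hand": 1}
    - {"translation": [0.008, 0.0005, 0], "angular": [0, 0, 0], "hand": 1}
    - {"translation": [0.012, 0.0008, 0], "angular": [0, 0, 0], "hand": 1}
    - {"translation": [0.012, 0.0008, 0], "angular": [0, 0, 0], "hand": 1}
    - {"translation": [0.012, 0.0008, 0], "angular": [0, 0, 0], "hand": 1}

```text
clock: 7.8
position: [0.5321, -0.2418, 0.0546]
ee_rot: [[0.998, 0.07, -0.003], [0.07, -0.998, 0.001], [-0.003, -0.001, -1.0]]
force: [-7.5, -0.7, 7.1]
finger_gap: 0.153
finger_force: 40.0
```

Emit:
play_rows:
  motion:
    - {"translation": [0.012, 0.0008, 0], "angular": [0, 0, 0], "hand": 1}
    - {"translation": [0.01, 0.0007, 0], "angular": [0, 0, 0], "hand": 1}
    - {"translation": [0.007, 0.0005, 0], "angular": [0, 0, 0], "hand": 1}
    - {"translation": [0.003, 0.0002, 0], "angular": [0, 0, 0], "hand": 1}
    - {"translation": [0, 0, 0], "angular": [0, 0, 0], "hand": 1}

```text
clock: 8.3
position: [0.5646, -0.2396, 0.0546]
ee_rot: [[0.997, 0.071, -0.001], [0.071, -0.997, 0.0], [-0.001, -0.0, -1.0]]
force: [-3.6, 0.2, 5.6]
finger_gap: 0.153
finger_force: 40.0
```

Emit:
play_rows:
  motion:
    - {"translation": [0, 0, 0], "angular": [0, 0, 0], "hand": 1}
    - {"translation": [0, 0, 0], "angular": [0, 0, 0], "hand": 1}

```text
clock: 8.5
position: [0.5646, -0.2396, 0.0546]
ee_rot: [[0.998, 0.071, -0.001], [0.071, -0.998, 0.0], [-0.001, -0.0, -1.0]]
force: [-3.2, 0.6, 4.9]
finger_gap: 0.154
finger_force: 40.0
```

```bash
python3 -c "
from ball import *
c,im=look('w7')
print(proj(c,[.65,-.2338,.1]),proj(c,[.65,-.2338,.041]))
sd=r.get_image('side'); s=cam(sd); cv2.imwrite('pics/s7.png',sd['pixels']); g=proj(s,[.65,-.2338,.041]).astype(int); print('tip side px',g)
o=r.get_obs()
cv2.imwrite('pics/t7.png',np.hstack([cv2.resize(im,(400,300)),cv2.resize(sd['pixels'][g[1]-30:g[1]+30,g[0]-40:g[0]+40],(400,300),interpolation=2)]))"
```

```text
[ 0.5646 -0.2396  0.0546] yaw 0.07060810688339841 z [-0.0007  0.0002 -1.    ] gf 40.00090956687927 gap 0.15439898604899635 F [-3.2137  0.6083  4.8735] t 8.5
circle [277.5 124.5] 31.5 nominal px [276.7974 127.4725] ball [ 0.6308 -0.2352  0.0186] nominal [ 0.6294 -0.235   0.0186] tool dx,dy [0.0663 0.0003 0.036 ]
[277.4679  63.3884] [277.3621  76.9064]
tip side px [280 163]
```

View pics/t7.png

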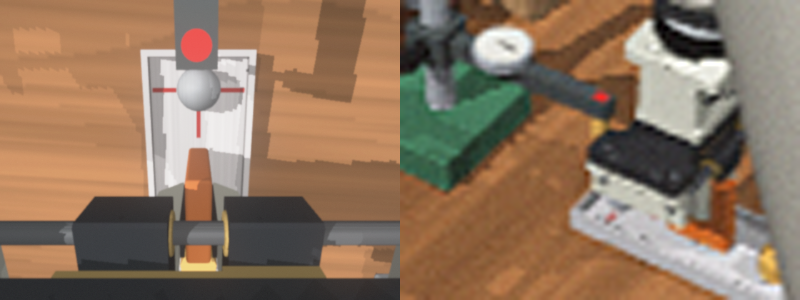

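The wrist view shows the red dot at (275,63), within 2.5 px of prediction, and the gauge arm is parallel to the tray. The tip is about (0.650,-0.233), so I slide the last 20 mm and hold.

Emit:
play_rows:
  motion:
    - {"translation": [0.003, 0.0005, 0], "angular": [0, 0, 0], "hand": 1}
    - {"translation": [0.006, 0.0005, 0], "angular": [0, 0, 0], "hand": 1}
    - {"translation": [0.006, 0.0005, 0], "angular": [0, 0, 0], "hand": 1}
    - {"translation": [0.004, 0.0003, 0], "angular": [0, 0, 0], "hand": 1}
    - {"translation": [0.0014, 0, 0], "angular": [0, 0, 0], "hand": 1}

```text
clock: 9.1
position: [0.5844, -0.2378, 0.0546]
ee_rot: [[0.997, 0.071, -0.002], [0.071, -0.997, 0.0], [-0.002, -0.001, -1.0]]
force: [-8.8, -1.1, 7.3]
finger_gap: 0.151
finger_force: 40.0
```

Emit:
play_rows:
  motion:
    - {"translation": [0, 0, 0], "angular": [0, 0, 0], "hand": 1}
    - {"translation": [0, 0, 0], "angular": [0, 0, 0], "hand": 1}
    - {"translation": [0, 0, 0], "angular": [0, 0, 0], "hand": 1}

```text
clock: 9.4
position: [0.5845, -0.2378, 0.0546]
ee_rot: [[0.998, 0.07, -0.002], [0.07, -0.998, 0.0], [-0.002, -0.0, -1.0]]
force: [-6.0, 0.0, 6.8]
finger_gap: 0.15
finger_force: 40.0
```

```bash
python3 -c "
from ball import *
c,im=look('w8')
print(proj(c,[.65,-.2333,.1]),proj(c,[.65,-.2333,.041]))
sd=r.get_image('side'); g=(280,163)
cv2.imwrite('pics/t8.png',np.hstack([cv2.resize(im[0:225,130:430],(400,300)),cv2.resize(sd['pixels'][g[1]-30:g[1]+30,g[0]-40:g[0]+40],(400,300),interpolation=2)]))"
```

```text
[ 0.5845 -0.2378  0.0546] yaw 0.07052745641076709 z [-0.0016  0.0004 -1.    ] gf 40.001220703125 gap 0.1503397853403874 F [-5.9757  0.0313  6.7883] t 9.4
[276.7926 149.687 ] [276.9778 130.0887]
```

View pics/t8.png

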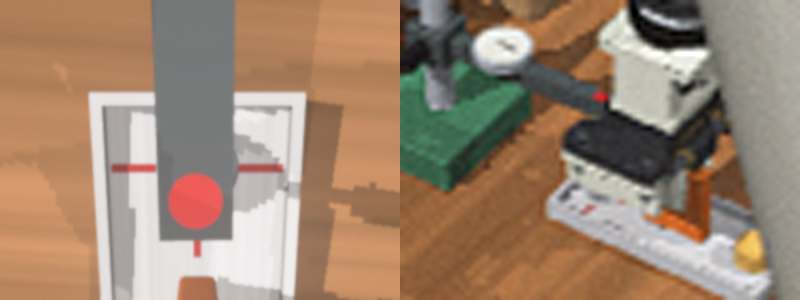

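The dot is at (276.3,151.5) against (276.8,149.7) expected, so the ball is within about 1 mm of the tip. I'll hold for a second and then slide back out along the gauge axis.

Emit:
play_rows:
  motion:
    - {"translation": [0, 0, 0], "angular": [0, 0, 0], "hand": 1}
    - {"translation": [0, 0, 0], "angular": [0, 0, 0], "hand": 1}
    - {"translation": [0, 0, 0], "angular": [0, 0, 0], "hand": 1}
    - {"translation": [0, 0, 0], "angular": [0, 0, 0], "hand": 1}
    - {"translation": [0, 0, 0], "angular": [0, 0, 0], "hand": 1}

```text
clock: 10.0
position: [0.5845, -0.2378, 0.0546]
ee_rot: [[0.998, 0.071, -0.002], [0.071, -0.998, 0.0], [-0.002, -0.0, -1.0]]
force: [-5.4, -0.1, 5.6]
finger_gap: 0.15
finger_force: 40.0
```

Emit:
play_rows:
  motion:
    - {"translation": [0, 0, 0], "angular": [0, 0, 0], "hand": 1}
    - {"translation": [0, 0, 0], "angular": [0, 0, 0], "hand": 1}
    - {"translation": [0, 0, 0], "angular": [0, 0, 0], "hand": 1}
    - {"translation": [0, 0, 0], "angular": [0, 0, 0], "hand": 1}
    - {"translation": [0, 0, 0], "angular": [0, 0, 0], "hand": 1}

```text
clock: 10.5
position: [0.5846, -0.2379, 0.0546]
ee_rot: [[0.998, 0.07, -0.002], [0.07, -0.998, 0.0], [-0.002, -0.0, -1.0]]
force: [-5.5, -1.1, 5.9]
finger_gap: 0.151
finger_force: 40.0
```

Emit:
play_rows:
  motion:
    - {"translation": [0, 0, 0], "angular": [0, 0, 0], "hand": 1}
    - {"translation": [0, 0, 0], "angular": [0, 0, 0], "hand": 1}
    - {"translation": [-0.003, -0.0002, 0], "angular": [0, 0, 0], "hand": 1}
    - {"translation": [-0.006, -0.0004, 0], "angular": [0, 0, 0], "hand": 1}
    - {"translation": [-0.01, -0.0007, 0], "angular": [0, 0, 0], "hand": 1}

```text
clock: 11.0
position: [0.5668, -0.2393, 0.0546]
ee_rot: [[0.997, 0.071, 0.002], [0.071, -0.998, -0.001], [0.002, 0.001, -1.0]]
force: [5.4, -0.4, 1.2]
finger_gap: 0.153
finger_force: 40.0
```

Emit:
play_rows:
  motion:
    - {"translation": [-0.012, -0.0008, 0], "angular": [0, 0, 0], "hand": 1}
    - {"translation": [-0.012, -0.0008, 0], "angular": [0, 0, 0], "hand": 1}
    - {"translation": [-0.012, -0.0008, 0], "angular": [0, 0, 0], "hand": 1}
    - {"translation": [-0.012, -0.0008, 0], "angular": [0, 0, 0], "hand": 1}
    - {"translation": [-0.012, -0.0008, 0], "angular": [0, 0, 0], "hand": 1}

```text
clock: 11.5
position: [0.5056, -0.2434, 0.0546]
ee_rot: [[0.998, 0.07, 0.001], [0.07, -0.998, -0.0], [0.001, 0.0, -1.0]]
force: [4.0, -0.3, 0.9]
finger_gap: 0.15
finger_force: 40.0
```

Emit:
play_rows:
  motion:
    - {"translation": [-0.012, -0.0008, 0], "angular": [0, 0, 0], "hand": 1}
    - {"translation": [-0.01, -0.0007, 0], "angular": [0, 0, 0], "hand": 1}
    - {"translation": [-0.006, -0.0004, 0], "angular": [0, 0, 0], "hand": 1}
    - {"translation": [-0.003, -0.0002, 0], "angular": [0, 0, 0], "hand": 1}
    - {"translation": [0, 0, 0], "angular": [0, 0, 0], "hand": 1}

```text
clock: 12.0
position: [0.4745, -0.2455, 0.0546]
ee_rot: [[0.998, 0.07, -0.001], [0.07, -0.998, 0.0], [-0.001, -0.0, -1.0]]
force: [-2.2, -1.4, 3.7]
finger_gap: 0.153
finger_force: 40.0
```

```bash
python3 -c "
from ball import *
c,im=look('w9')"
```

```text
[ 0.4745 -0.2455  0.0546] yaw 0.0702380160366808 z [-0.0012  0.0001 -1.    ] gf 40.00075399875641 gap 0.15253752442519722 F [-2.1765 -1.4151  3.6508] t 12.0
circle [277.5 130.5] 31.5 nominal px [276.7869 127.4357] ball [ 0.538  -0.2414  0.0186] nominal [ 0.5393 -0.241   0.0186] tool dx,dy [0.0637 0.0003 0.0359]
```

Slid out 11 cm with the ball in its pocket. Now I lift it gently and carry it toward the anvil.

Emit:
play_rows:
  motion:
    - {"translation": [0, 0, 0.006], "angular": [0, 0, 0], "hand": 1}
    - {"translation": [0, 0, 0.012], "angular": [0, 0, 0], "hand": 1}
    - {"translation": [0, 0, 0.018], "angular": [0, 0, 0], "hand": 1}
    - {"translation": [0, 0, 0.02], "angular": [0, 0, 0], "hand": 1}
    - {"translation": [0, 0, 0.02], "angular": [0, 0, 0], "hand": 1}

```text
clock: 12.55
position: [0.4749, -0.245, 0.1314]
ee_rot: [[0.998, 0.071, -0.001], [0.071, -0.998, 0.001], [-0.001, -0.001, -1.0]]
force: [0.5, -0.2, -4.1]
finger_gap: 0.15
finger_force: 40.0
```

Emit:
play_rows:
  motion:
    - {"translation": [0, 0, 0.02], "angular": [0, 0, 0], "hand": 1}
    - {"translation": [0, 0, 0.02], "angular": [0, 0, 0], "hand": 1}
    - {"translation": [0, 0, 0.018], "angular": [0, 0, 0], "hand": 1}
    - {"translation": [0, 0, 0.011], "angular": [0, 0, 0], "hand": 1}
    - {"translation": [0, 0, 0.005], "angular": [0, 0, 0], "hand": 1}

```text
clock: 13.05
position: [0.4754, -0.2454, 0.2056]
ee_rot: [[0.998, 0.07, 0.001], [0.07, -0.998, -0.001], [0.001, 0.001, -1.0]]
force: [1.2, 0.3, -4.6]
finger_gap: 0.152
finger_force: 40.0
```

Emit:
play_rows:
  motion:
    - {"translation": [0, 0, 0], "angular": [0, 0, 0], "hand": 1}
    - {"translation": [0, 0, 0], "angular": [0, 0, 0], "hand": 1}

```text
clock: 13.25
position: [0.4748, -0.2451, 0.2037]
ee_rot: [[0.998, 0.07, -0.001], [0.07, -0.998, 0.001], [-0.001, -0.001, -1.0]]
force: [-0.3, 0.9, -4.5]
finger_gap: 0.152
finger_force: 40.0
```

```bash
python3 -c "
from ball import *
c,im=look('w10')"
```

```text
[ 0.4748 -0.2451  0.2037] yaw 0.07026909518697787 z [-0.0015  0.0009 -1.    ] gf 39.998876452445984 gap 0.15172165396402326 F [-0.2712  0.8583 -4.4878] t 13.25
circle [277.5 129.5] 30.6 nominal px [276.8576 127.4204] ball [ 0.5387 -0.2409  0.1677] nominal [ 0.5396 -0.2406  0.1677] tool dx,dy [0.0641 0.0003 0.0359]
```

Emit:
play_rows:
  motion:
    - {"translation": [0.001, 0.006, 0], "angular": [0, 0, 0], "hand": 1}
    - {"translation": [0.002, 0.012, 0], "angular": [0, 0, 0], "hand": 1}
    - {"translation": [0.003, 0.018, 0], "angular": [0, 0, 0], "hand": 1}
    - {"translation": [0.004, 0.022, 0], "angular": [0, 0, 0], "hand": 1}
    - {"translation": [0.004, 0.022, 0], "angular": [0, 0, 0], "hand": 1}

```text
clock: 13.8
position: [0.4891, -0.1638, 0.2043]
ee_rot: [[0.998, 0.07, -0.001], [0.07, -0.998, 0.001], [-0.001, -0.001, -1.0]]
force: [0.1, -0.1, -4.8]
finger_gap: 0.149
finger_force: 40.0
```

Emit:
play_rows:
  motion:
    - {"translation": [0.004, 0.022, 0], "angular": [0, 0, 0], "hand": 1}
    - {"translation": [0.004, 0.022, 0], "angular": [0, 0, 0], "hand": 1}
    - {"translation": [0.004, 0.022, 0], "angular": [0, 0, 0], "hand": 1}
    - {"translation": [0.004, 0.022, 0], "angular": [0, 0, 0], "hand": 1}
    - {"translation": [0.004, 0.022, 0], "angular": [0, 0, 0], "hand": 1}

```text
clock: 14.3
position: [0.509, -0.0535, 0.2043]
ee_rot: [[0.997, 0.071, -0.001], [0.071, -0.997, 0.0], [-0.001, -0.0, -1.0]]
force: [-0.2, -0.1, -5.0]
finger_gap: 0.145
finger_force: 40.0
```

Emit:
play_rows:
  motion:
    - {"translation": [0.004, 0.022, 0], "angular": [0, 0, 0], "hand": 1}
    - {"translation": [0.004, 0.022, 0], "angular": [0, 0, 0], "hand": 1}
    - {"translation": [0.004, 0.022, 0], "angular": [0, 0, 0], "hand": 1}
    - {"translation": [0.003, 0.018, 0], "angular": [0, 0, 0], "hand": 1}
    - {"translation": [0.002, 0.012, 0], "angular": [0, 0, 0], "hand": 1}

```text
clock: 14.8
position: [0.5258, 0.0427, 0.2043]
ee_rot: [[0.997, 0.072, -0.001], [0.072, -0.997, 0.0], [-0.001, -0.0, -1.0]]
force: [-0.1, 0.1, -4.9]
finger_gap: 0.153
finger_force: 40.0
```

Emit:
play_rows:
  motion:
    - {"translation": [0.001, 0.006, 0], "angular": [0, 0, 0], "hand": 1}
    - {"translation": [0, 0, 0], "angular": [0, 0, 0], "hand": 1}
    - {"translation": [0, 0, 0], "angular": [0, 0, 0], "hand": 1}
    - {"translation": [0, 0, 0], "angular": [0, 0, 0], "hand": 1}

```text
clock: 15.2
position: [0.5271, 0.0458, 0.2045]
ee_rot: [[0.998, 0.069, -0.0], [0.069, -0.998, -0.0], [-0.0, 0.0, -1.0]]
force: [-0.1, 0.1, -4.5]
finger_gap: 0.152
finger_force: 40.0
```

```bash
python3 -c "
from ball import *
import pickle
c,im=look('w11'); pickle.dump(c,open('w11.pkl','wb'))
print(proj(c,[.651,.186,.07]))
t=cv2.imread('pics/top0.png');s=cv2.imread('pics/side0.png')
cv2.imwrite('pics/t11.png',np.vstack([cv2.resize(im[:210],(800,300)),np.hstack([cv2.resize(t[127:187,180:260],(400,300),interpolation=2),cv2.resize(s[205:265,158:238],(400,300),interpolation=2)])]))"
```

```text
[0.5271 0.0458 0.2045] yaw 0.06931495813630549 z [-0.0002 -0.0003 -1.    ] gf 39.99896585941315 gap 0.15165105732841858 F [-0.148   0.1196 -4.4557] t 15.2
circle [276.5 126.5] 31.5 nominal px [276.7469 127.5068] ball [0.5924 0.0505 0.1685] nominal [0.592  0.0503 0.1685] tool dx,dy [ 0.0655 -0.0001  0.036 ]
[75.9771  9.3965]
```

View pics/t11.png

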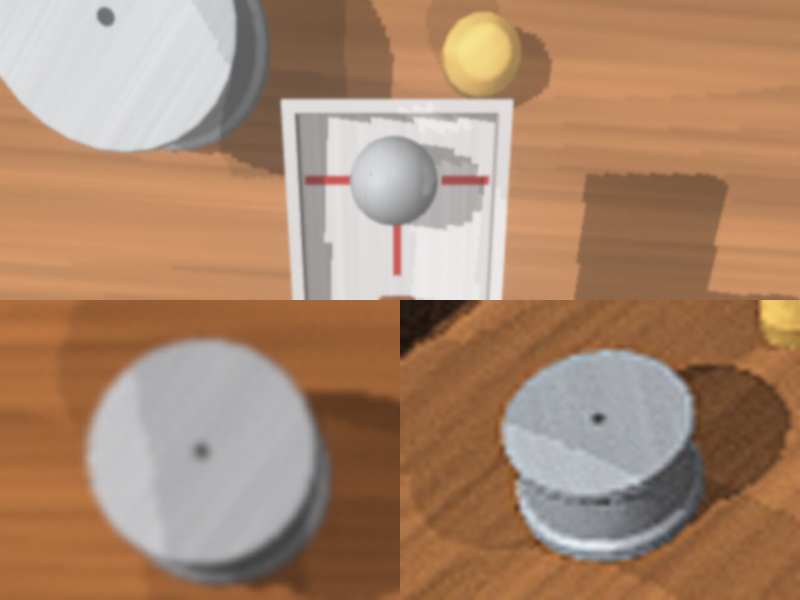

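The anvil's dot is at (73.9,11.6) in the wrist view, (220.2,157.2) in the top view and (197.6,228.6) in the side view.

```bash
python3 -c "
from h import *
import pickle
np.set_printoptions(precision=4,suppress=True)
c=pickle.load(open('w11.pkl','rb'));t=cam(r.get_image('top'));s=cam(r.get_image('side'))
P=[(c,(73.85,11.55)),(t,(220.2,157.2)),(s,(197.6,228.6))]
print(tri(*P))
for p in P: print(atz(*p,.07))"
```

```text
[0.6508 0.1881 0.0665]
[0.6496 0.1875 0.07  ]
[0.6498 0.1856 0.07  ]
[0.6488 0.191  0.07  ]
```

Emit:
play_rows:
  motion:
    - {"translation": [0.002, 0.005, 0], "angular": [0, 0, 0], "hand": 1}
    - {"translation": [0.0046, 0.011, 0], "angular": [0, 0, 0], "hand": 1}
    - {"translation": [0.0072, 0.017, 0], "angular": [0, 0, 0], "hand": 1}
    - {"translation": [0.0084, 0.02, 0], "angular": [0, 0, 0], "hand": 1}
    - {"translation": [0.0084, 0.02, 0], "angular": [0, 0, 0], "hand": 1}

```text
clock: 15.85
position: [0.5583, 0.1211, 0.2045]
ee_rot: [[0.998, 0.07, 0.0], [0.07, -0.998, 0.0], [0.0, -0.0, -1.0]]
force: [0.4, -0.4, -4.5]
finger_gap: 0.149
finger_force: 40.0
```

Emit:
play_rows:
  motion:
    - {"translation": [0.0084, 0.02, 0], "angular": [0, 0, 0], "hand": 1}
    - {"translation": [0.0072, 0.017, 0], "angular": [0, 0, 0], "hand": 1}
    - {"translation": [0.0059, 0.014, 0], "angular": [0, 0, 0], "hand": 1}
    - {"translation": [0.0038, 0.009, 0], "angular": [0, 0, 0], "hand": 1}
    - {"translation": [0.0017, 0.0039, 0], "angular": [0, 0, 0], "hand": 1}

```text
clock: 16.35
position: [0.585, 0.1845, 0.2043]
ee_rot: [[0.997, 0.071, -0.0], [0.071, -0.997, -0.0], [-0.0, 0.0, -1.0]]
force: [0.2, -0.9, -5.1]
finger_gap: 0.148
finger_force: 40.0
```

Emit:
play_rows:
  motion:
    - {"translation": [0, 0, 0], "angular": [0, 0, 0], "hand": 1}
    - {"translation": [0, 0, 0], "angular": [0, 0, 0], "hand": 1}
    - {"translation": [0, 0, 0], "angular": [0, 0, 0], "hand": 1}
    - {"translation": [0, 0, 0], "angular": [0, 0, 0], "hand": 1}
    - {"translation": [0, 0, 0], "angular": [0, 0, 0], "hand": 1}

```text
clock: 16.85
position: [0.5848, 0.1831, 0.2047]
ee_rot: [[0.998, 0.07, 0.0], [0.07, -0.998, -0.0], [0.0, 0.0, -1.0]]
force: [-0.3, -0.3, -4.6]
finger_gap: 0.151
finger_force: 40.0
```

```bash
python3 -c "
from ball import *
c,im=look('w12')
d=r.get_image('side')['pixels']; t=r.get_image('top')['pixels']
cv2.imwrite('pics/t12.png',np.hstack([cv2.resize(im,(400,300)),cv2.resize(d[150:270,130:290],(400,300),interpolation=2)]))"
```

```text
[0.5848 0.1831 0.2047] yaw 0.06965377969477284 z [ 0.0001 -0.0001 -1.    ] gf 39.99897122383118 gap 0.15086996568227465 F [-0.265  -0.3254 -4.6138] t 16.85
circle [274.5 125.5] 31.5 nominal px [276.7669 127.5262] ball [0.6505 0.1887 0.1687] nominal [0.6496 0.1876 0.1687] tool dx,dy [ 0.0659 -0.001   0.036 ]
```

View pics/t12.png

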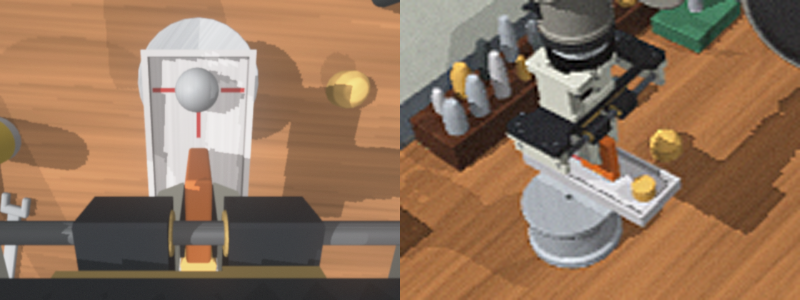

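The ball is in its pocket at (197,90), and the anvil rim shows evenly on both sides of the tray (138 and 258). The tray is level and still with its underside at 0.150 m, so I'm handing in.

```bash
python3 -c "
from station import r
print(r.close_job())"
```

```text
the job is handed in; nothing more can be done
None
```

I gauged the tray with the ball within about 1 mm of straight under the tip and held it there for over a second. I then slid it 11 cm back out before lifting, and handed the job in with it held level and still, the ball within about 1–2 mm of the anvil's centre and the underside about 8 cm above its face.

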